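# Clear the griddle and hold the lighter in its lighting slot

### The job

Get the gas griddle ready to light: first clear the red and the yellow spice tin off the hotplate by stacking them, in either order, squarely on the blue tin where it stands on the counter. Then take the long-nosed lighter out of its stand, pass its nozzle straight down through the lighting slot in the hotplate and keep holding it there, upright and not jammed or resting on the plate, with the tip about 15 mm above the burner tube; finish while still holding it. Leave everything else where it is.

Things in the scene. Friction and masses are not known exactly. Their poses are not given: they have to be found in the camera images.
- tin_blue_center (a point): Blue closed rectangular spice tin, 92 x 58 x 42 mm high, 0.13 kg (may vary), flat lid and flat bottom. The point is the tin's centre, 21 mm above its underside; its x axis runs along the 92 mm side, y along the 58 mm side, z up. It stands by itself on the counter to one side of the griddle (left or right varies) and is the foot of the column.
- tin_red_center (a point): Red closed rectangular spice tin, 92 x 58 x 42 mm high, 0.13 kg (may vary), flat lid and flat bottom. The point is the tin's centre, 21 mm above its underside; its x axis runs along the 92 mm side, y along the 58 mm side, z up. It starts on the griddle's hotplate.
- tin_yellow_center (a point): Yellow closed rectangular spice tin, 92 x 58 x 42 mm high, 0.13 kg (may vary), flat lid and flat bottom. The point is the tin's centre, 21 mm above its underside; its x axis runs along the 92 mm side, y along the 58 mm side, z up. It starts on the griddle's hotplate.
- lighter_grip (a point): Centre of the orange handle, 26 (x) x 18 (y) x 84 mm (z), of a long-nosed lighter, 0.085 kg (varies); grasp across the 18 mm. A 95 mm nozzle points down from it (-z); its tip lies 137 mm below this point. The lighter starts upright, nozzle down in the hole of its stand, handle resting on the stand's top 98 mm above the counter; lift it straight up 95 mm or more to free it.
- lighter_tip (a point): Tip of the lighter's nozzle, on its axis; same axes as the handle. The nozzle is 16 mm (x) by 10 mm (y), narrowing to 11 x 5 mm over its last 7 mm.
- stand: Fixed pine stand of the lighter, 85 x 75 x 98 mm high, on the counter at the side of the griddle opposite to the blue tin; origin at the centre of its underside. Its hole is 20 x 14 mm, long side along its x.
- slot (a point): Centre of the mouth of the lighting slot in the hotplate, 134 mm above the counter: a bright steel collar 4 mm proud of the plate round a 36 mm (x) by 12 mm (y) opening, square-edged, 16 mm deep, open below. x runs along the slot's long side, z up. It leaves 2 mm in all across the nozzle's 10 mm thickness.
- griddle: Fixed steel gas griddle, 420 mm wide (y), 360 mm deep (x); origin under its middle, on the counter. Dark hotplate, top 130 mm above the counter, rims 30 mm high on its left and right sides and 45 mm at the rear, none at the front. The slot lies on its centre line, 20 mm from its middle towards the robot.
- burner_top (a point): Top of the brass burner tube straight below the slot, 70 mm above the counter, 64 mm below the slot's mouth (50 mm below the underside of the hotplate).
- salt_cellar: Bystander: lidded glass salt cellar with a wooden lid, 66 mm across and 64 mm tall, on the counter nearer the robot; the origin lies on its underside.
- pepper_mill: Bystander: dark turned-wood pepper mill, 56 mm across and 178 mm tall, on the counter to the right, beyond; the origin lies on its underside.
- oil_bottle: Bystander: green glass oil bottle with a black cap, 66 mm across and 230 mm tall, on the counter to the left, beyond; the origin lies on its underside.
- scraper: Bystander: griddle scraper with a wooden handle, 212 x 110 x 20 mm, its origin under the front of the handle, lying on the counter to the left, near the robot; the origin lies on its underside.
- press: Bystander: cast-iron grill press, plate 85 x 170 mm, with a handle, 56 mm tall, on the rear of the hotplate; it lives there and stays there; the origin lies on its underside.

How it is judged:
By the outcome, as a careful person would: the job done as asked, in the order asked, and still so for the second after the job is handed in, while the arm keeps its last pose, push and grip.
It also fails if it takes over 72 s, if anything falls off the work surface, if the arm or the gripper's body presses on something with over 40 N, if the wrist force passes 120 N, or if a joint passes its speed limit or range.

### The arm

A 7-joint arm with a two-finger parallel gripper is mounted at the origin on the work surface. World frame = base frame: x ahead of the robot, y to its left, z up, the work surface at z = 0. Lengths are in m, angles in rad, forces in N, time in s.
With the tool pointing down it reaches from about 0.35 to 0.9 m from the base axis. Payload 8.1 kg.
Tool frame: the origin (TCP) lies at the centre of the arm's flange, where the gripper is bolted on; the fingertips stand 178 mm ahead of it and the grasp point (between the pads) lies 159 mm ahead of it; z points along the fingers, y is the line along which they close (so a half turn about z gives the same grasp; the last joint's range is limited). The gripper opens to 92 mm and grips with 3 to 60 N. Pads are 19 mm wide; open, the fingers measure 130 mm over their backs; the gripper's body (75 mm by 190 mm) begins 47 mm behind the grasp point.
Start: joints at [1.116, 0.434, 0.025, 1.573, -0.012, 1.134, -0.075], TCP at [0.215, -0.587, 0.405] pointing down, gripper open.
Joint ranges: [-2.62, 2.62], [-0.44, 2.09], [-1.27, 1.32], [0.08, 2.57], [-1.32, 4.46], [0.12, 2], [-2.74, 2.74]. Speed limits (rad/s): [2.22, 2.22, 3.01, 3.01, 3.14, 3.14, 3.14].

### API

Orientations are given as a rotation vector (axis times angle).
In Python, from cell import arm gives the robot as it stands. The module is installed in compiled form; this text tells all that it offers.
- The arm moves only by the shell command python3 -m inch 'ROWS' [FORCE]. ROWS is text: rows parted by semicolons, each of 5 numbers parted by spaces: the shift along the tool's x, y, z in m, then the turn about the tool's z in rad, then the finger opening in m, from 0 to 0.0918. In form: x y z roll fingers; .... A call has 1 to 5 rows; each row is the pose to reach, as a shift and turn from the pose commanded when the call began, along the tool's axes at that moment; what a row does not reach only later rows make up. A row lasts 1/10 s, in which the tool goes at most 50 mm and 8.59 degrees, less where a joint would pass 70% of its speed; a pose out of reach is approached as far as the arm can. A call with a gripper value outside its range is refused whole. The fingers move at their own pace and stop on an object; FORCE is the grip in N (left out, the last holds). Time passes only in rows, so rows that repeat a pose let the fingers close. It gives the time, the measured TCP pose, the force, the opening and the grip force at its end, in the units of the state.
- arm.observe(): the state, without advancing time (a new reading comes with each control period).
- arm.get_image(name): name is "side" or "top" or "wrist"; returns the picture (420x560x3 uint8, red, green, blue); there is no depth.
- arm.get_calibration(name): a dict with "intrinsics" (3x3 intrinsics, pixels), "distortion" ([k1, k2, p1, p2, k3] as OpenCV has them; the pictures are not rectified), "pose" (4x4, takes a point from camera to world coordinates). Camera axes: x right, y up, looking along -z (the intrinsics and any distortion apply to the point x, -y, -z); pixel columns grow to the right and rows downward; lengths in m; the calibration is good to about 2 mm. A picture is of the moment at which its call begins: read the wrist's pose just before it. get_calibration takes no time and is no camera call; for the wrist camera it gives the pose at the moment of the call.
- arm.sign_off(): hands the job in; it is judged then, once.
Trained networks look in the newest picture that a camera, given by its name, has taken for a name from the list of things; names that differ only in an ending like _2 or _b are one class to them, and where a whole thing is asked for, a point or a joint stands for the part that bears it (a point fixed in the world has none). Each returns a list of dicts, best first, with "conf" (0 to 1); they miss things now and then, are a little off and sometimes report something else, mostly with a low value. They report only what shows in the picture. A call takes as long as a camera call.
- arm.look_for(camera, query): "point" ([row, column] in pixels, amid what is visible of it).
- arm.silhouettes(camera, query): "region" (420x560 bool, what is visible of it) and "point" ([row, column] in pixels, amid what is visible of it).
- arm.place_of(camera, query): "point" ([row, column] in pixels: a listed point, or the origin of a listed thing).
The state is a dict: "clock": time; "joints": joint angles; "dq": joint speeds; "joint_efforts": joint torques, N m; "position": TCP position; "ee_rot": TCP orientation; "force": force on the tool from outside, world axes, zero at the start; "ft_torque": the same for the moment, N m; "width": opening from 0.0 (shut) to 1.0 (fully open); "gripper_force": force on a finger pad.
Only numpy, scipy, OpenCV 4.12 (cv2) and the standard library are available. Lean on these libraries where they do the work, as an engineer would, in place of code of your own. Each camera call takes 0.05 s, during which the arm holds its last target. There are 200 camera calls.

## Working session

There is one attempt and no reset: what is moved stays moved. The work goes in short steps, Python scripts to look and compute and a shell command to move; the robot and the scene stay as the last step left them, time stands still between calls to the robot, and variables do not carry over. Pictures are saved under pics/ and viewed, at most 10 in all, crops included, and the job is handed in when it is done.

```bash
mkdir -p pics; python3 - <<'E'
from cell import arm
import cv2,numpy as np
s=arm.observe();print({k:np.round(v,3).tolist() for k,v in s.items()})
for n in("side","top"):
    im=arm.get_image(n);cv2.imwrite(f"pics/{n}0.png",im[:,:,::-1])
    c=arm.get_calibration(n);print(n,np.round(c["intrinsics"],1).tolist(),c["distortion"],np.round(c["pose"],3).tolist())
E
```

```text
{'clock': 0.0, 'joints': [1.116, 0.435, 0.025, 1.574, -0.012, 1.134, -0.075], 'dq': [-0.002, -0.001, 0.001, 0.001, 0.0, 0.001, -0.001], 'joint_efforts': [0.0, -66.786, 0.986, -31.447, -0.06, 0.043, 0.0], 'position': [0.215, -0.587, 0.404], 'ee_rot': [-3.092, -0.549, 0.001], 'force': [-0.621, 0.375, -0.025], 'ft_torque': [0.068, 0.004, -0.009], 'gripper_force': 0.0, 'width': 0.998}
side [[416.8, 0.0, 280.4], [0.0, 416.8, 209.3], [0.0, 0.0, 1.0]] [-0.13065691  0.          0.          0.          0.        ] [[1.0, 0.007, -0.026, 0.504], [-0.025, 0.577, -0.816, -0.783], [0.009, 0.817, 0.577, 0.725], [0.0, 0.0, 0.0, 1.0]]
top [[475.6, 0.0, 282.2], [0.0, 475.6, 206.4], [0.0, 0.0, 1.0]] [-0.12953098  0.          0.          0.          0.        ] [[-0.11, 0.974, -0.198, 0.267], [-0.994, -0.108, 0.021, 0.078], [-0.001, 0.199, 0.98, 1.393], [0.0, 0.0, 0.0, 1.0]]
```

View pics/side0.png

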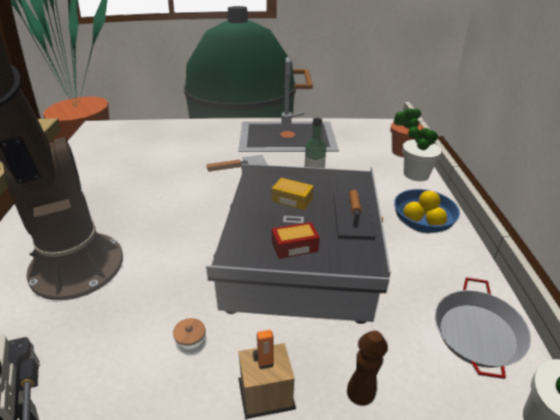

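View pics/top0.png

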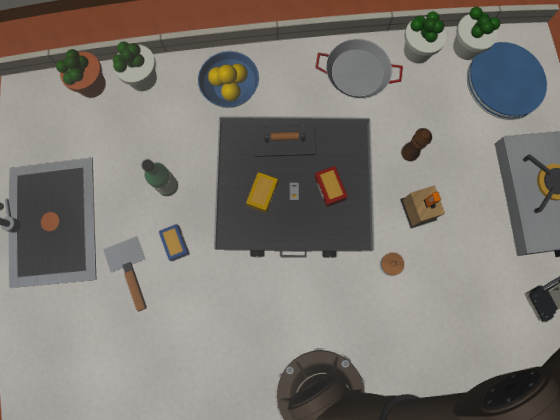

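The top view shows blue at (242,174), yellow at (191,262), red at (186,331), the slot at (190,294) and the lighter at (200,435). The side view shows the same layout, with blue hidden.

```bash
cat > h.py <<'E'
from cell import arm
import cv2,numpy as np
from scipy.optimize import minimize
from scipy.spatial.transform import Rotation as R
def proj(cal,P):
    T=np.linalg.inv(cal["pose"]);p=(np.atleast_2d(P)@T[:3,:3].T+T[:3,3])*[1,-1,-1]
    return cv2.projectPoints(p,np.zeros(3),np.zeros(3),cal["intrinsics"],np.array(cal["distortion"]))[0].reshape(-1,2)
def ray(cal,rc,z):
    u=cv2.undistortPoints(np.array([[[rc[1],rc[0]]]],float),cal["intrinsics"],np.array(cal["distortion"])).ravel()
    d=cal["pose"][:3,:3]@np.array([u[0],-u[1],-1]);o=cal["pose"][:3,3]
    return o+d*(z-o[2])/d[2]
def box(x,y,yaw,zc,dim):
    c=np.array([[a,b,k] for a in(-.5,.5) for b in(-.5,.5) for k in(-.5,.5)])*dim
    return c@R.from_euler('z',yaw).as_matrix().T+[x,y,zc]
def fit(obs,zc,dim,guess):
    """obs: list of (cal, region); fits x,y,yaw by the overlap of the projected box"""
    def cost(q):
        s=0
        for cal,reg in obs:
            m=np.zeros((420*4,560*4),np.uint8)
            h=cv2.convexHull(((proj(cal,box(*q,zc,dim))+.5)*4).astype(np.float32))
            cv2.fillConvexPoly(m,h.astype(np.int32),1)
            m=cv2.resize(m.astype(np.float32),(560,420),interpolation=cv2.INTER_AREA)
            s+=np.abs(m-reg).sum()/reg.sum()
        return s/len(obs)
    best=None
    for y0 in np.arange(0,np.pi,np.pi/6):
        r=minimize(cost,[*guess,y0],method='Nelder-Mead',options=dict(initial_simplex=np.array([[*guess,y0],[guess[0]+.01,guess[1],y0],[guess[0],guess[1]+.01,y0],[*guess,y0+.3]]),maxiter=70))
        if best is None or r.fun<best.fun: best=r
    return best.x,best.fun
E
cat > m.py <<'E'
from h import *
D=[.092,.058,.042]
C={n:arm.get_calibration(n) for n in("top","side")}
for n in C: arm.get_image(n)
for q,z in(("tin_blue_center",.021),("tin_red_center",.151),("tin_yellow_center",.151)):
    obs=[]
    for n in C:
        r=arm.silhouettes(n,q)
        if r and r[0]["conf"]>.4: obs.append((C[n],r[0]["region"])); print(q,n,r[0]["conf"],ray(C[n],r[0]["point"],z).round(3),r[0]["region"].sum())
    if obs:
        g=ray(obs[0][0],[i.mean() for i in np.where(obs[0][1])],z)[:2]
        for o in [[o] for o in obs]+([obs] if len(obs)>1 else []): 
            x,f=fit(o,z,D,g);print("  fit",x.round(4),round(f,3))
for q,z in(("slot",.134),("lighter_grip",.14),("stand",0),("griddle",0),("burner_top",.07),("salt_cellar",0)):
    for n in C:
        r=arm.place_of(n,q)
        if r: print(q,n,r[0]["conf"],np.round(r[0]["point"],1),ray(C[n],r[0]["point"],z).round(4))
E
python3 m.py
```

```text
tin_blue_center top 0.97 [0.464 0.371 0.021] 708
  fit [0.4717 0.3749 0.2816] 0.064
tin_red_center top 0.72 [ 0.566 -0.082  0.151] 838
tin_red_center side 0.87 [ 0.559 -0.093  0.151] 1328
  fit [ 0.5589 -0.0847  3.3831] 0.053
  fit [ 0.558  -0.0863  3.3163] 0.099
  fit [ 0.5589 -0.0847  0.2411] 0.08
tin_yellow_center top 0.68 [0.571 0.101 0.151] 827
tin_yellow_center side 0.82 [0.565 0.116 0.151] 967
  fit [0.5619 0.1001 2.6954] 0.053
  fit [ 0.562   0.0985 -0.4044] 0.087
  fit [ 0.5616  0.1    -0.4368] 0.072
slot top 0.72 [189.6 290.9] [0.5649 0.0221 0.134 ]
slot side 0.56 [219.5 294.2] [0.562  0.0102 0.134 ]
lighter_grip top 0.76 [200.1 435.8] [ 0.4911 -0.3682  0.14  ]
lighter_grip side 0.77 [353.3 266.2] [ 0.4962 -0.3674  0.14  ]
stand top 0.89 [210.7 418. ] [ 0.4899 -0.3575  0.    ]
stand side 0.84 [394.6 263.6] [ 0.4895 -0.3613  0.    ]
griddle top 0.7 [195.3 292.2] [0.5787 0.0143 0.    ]
burner_top top 0.9 [193.8 291. ] [0.5677 0.0204 0.07  ]
salt_cellar top 0.63 [266.1 390.5] [ 0.3351 -0.2488  0.    ]
salt_cellar side 0.75 [343.9 193.6] [ 0.3424 -0.2436  0.    ]
```

```bash
cat > go.py <<'E'
# usage: go.py x y z yaw : shift/turn (tool axes) to bring the grasp point there, and check
import sys
from h import *
s=arm.observe();M=R.from_rotvec(s["ee_rot"]).as_matrix();p=np.array(s["position"])
g=p+M[:,2]*.159;yaw=np.arctan2(M[1,0],M[0,0])
print("grasp",g.round(4),"yaw",yaw.round(4),"tilt",M[:2,2].round(4),"w",round(s["width"]*.0918,4),"gf",round(s["gripper_force"],1),"F",np.round(s["force"],1),"t",round(s["clock"],2),"j7",round(s["joints"][6],2))
if len(sys.argv)>4:
    x,y,z,a=map(float,sys.argv[1:5])
    roll=-((a-yaw+np.pi/2)%np.pi-np.pi/2)
    # orientation of tool stays as it is but for the roll about its z
    print("shift",(M.T@(np.array([x,y,z])-g)).round(4),"roll",roll.round(4))
E
python3 go.py .559 -.085 .28 .241; python3 - <<'E'
from h import *
c=arm.get_calibration("top");c2=arm.get_calibration("side")
for q in("oil_bottle","pepper_mill","scraper","press"):
    print(q,[ray(c,r["point"],.13 if q=="press" else 0).round(3) for r in arm.place_of("top",q)[:1]],[ray(c2,r["point"],.13 if q=="press" else 0).round(3) for r in arm.place_of("side",q)[:1]])
E
```

```text
grasp [ 0.2153 -0.5867  0.2457] yaw 0.3517 tilt [-0.  0.] w 0.0915 gf 0.0 F [-0.6  0.6  0.3] t 1.1 j7 -0.08
shift [ 0.4955 -0.3526 -0.0343] roll 0.1107
oil_bottle [array([0.645, 0.388, 0.   ])] [array([0.753, 0.184, 0.   ])]
pepper_mill [array([ 0.666, -0.353,  0.   ])] [array([ 0.675, -0.37 ,  0.   ])]
scraper [array([0.377, 0.512, 0.   ])] []
press [array([0.719, 0.022, 0.13 ])] [array([0.712, 0.027, 0.13 ])]
```

```bash
python3 -m inch '0.04 -0.028 -0.01 0 0.0918; 0.08 -0.056 -0.02 0 0.0918; 0.12 -0.085 -0.03 0 0.0918; 0.16 -0.114 -0.034 0 0.0918; 0.2 -0.142 -0.034 0 0.0918'; python3 -m inch '0.04 -0.028 0 0 0.0918; 0.08 -0.056 0 0 0.0918; 0.12 -0.085 0 0 0.0918; 0.16 -0.114 0 0 0.0918; 0.2 -0.142 0 0 0.0918'; python3 -m inch '0.04 -0.028 0 0.1 0.0918; 0.08 -0.056 0 0.11 0.0918; 0.095 -0.068 0 0.11 0.0918; 0.095 -0.068 0 0.11 0.0918'; python3 go.py .559 -.085 .151 .241; python3 - <<'E'
from h import *
c=arm.get_calibration("wrist");im=arm.get_image("wrist");cv2.imwrite("pics/w1.png",im[:,:,::-1])
print(c["intrinsics"].round(1).tolist(),c["pose"].round(3).tolist())
for q,z in(("tin_red_center",.151),("tin_yellow_center",.151)):
    r=arm.silhouettes("wrist",q)
    if r: 
        g=r[0]["region"];print(q,r[0]["conf"],g.sum(),fit([(c,g)],z,[.092,.058,.042],ray(c,r[0]["point"],z)[:2]))
r=arm.place_of("wrist","slot");print([(k["conf"],k["point"],ray(c,k["point"],.134)) for k in r])
E
```

```text
clock: 2.0
position: [0.3551, -0.3828, 0.4398]
ee_rot: [3.092, 0.549, 0.002]
force: [1.0, -0.5, -0.5]
width: 1.001
gripper_force: 0.0
clock: 2.5
position: [0.4937, -0.1805, 0.4391]
ee_rot: [3.093, 0.549, 0.001]
force: [1.1, -1.1, 0.2]
width: 0.999
gripper_force: 0.0
clock: 2.9
position: [0.5601, -0.0819, 0.4386]
ee_rot: [-3.116, -0.388, -0.001]
force: [-0.1, -0.2, 0.8]
width: 0.998
gripper_force: 0.0
grasp [ 0.5602 -0.0816  0.2796] yaw 0.2477 tilt [0.0005 0.0018] w 0.0916 gf 0.0 F [-0.1 -0.2  0.8] t 2.9 j7 -1.35
shift [-0.0021  0.0032  0.1286] roll 0.0067
[[315.1, 0.0, 282.3], [0.0, 315.1, 208.2], [0.0, 0.0, 1.0]] [[0.245, 0.923, 0.296, 0.641], [-0.969, 0.234, 0.073, -0.061], [-0.001, -0.304, 0.953, 0.42], [0.0, 0.0, 0.0, 1.0]]
tin_red_center 0.84 7772 (array([ 0.55999525, -0.08426896,  0.24711137]), np.float64(0.01784450591868245))
tin_yellow_center 0.95 9514 (array([ 0.5638486 ,  0.10074011, -0.47497337]), np.float64(0.050202333403405505))
[(0.65, [174.8, 184.3], array([0.56162337, 0.01306908, 0.134     ]))]
```

View pics/w1.png

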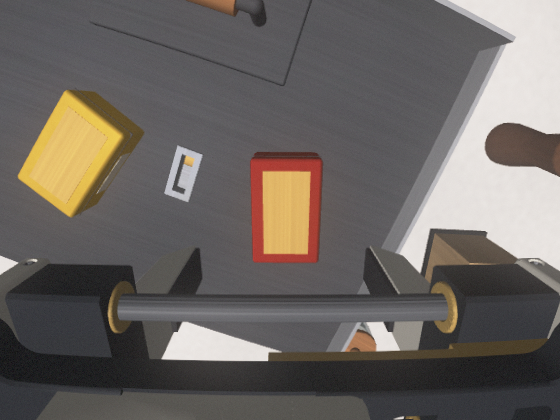

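The wrist view shows red at (207,286) between the fingers, yellow at (150,80) and the slot at (175,183).

```bash
python3 -m inch '-0.001 0.0025 0.045 0 0.0918; -0.001 0.0025 0.085 0 0.0918; -0.001 0.0025 0.115 0 0.0918; -0.001 0.0025 0.1235 0 0.0918; -0.001 0.0025 0.1235 0 0.0918' 20 | grep -E 'pos|force'; python3 go.py .56 -.0843 .156 .247; python3 -m inch '0 0 0 0 0.03; 0 0 0 0 0.03; 0 0 0 0 0.03; 0 0 0 0 0.03; 0 0 0 0 0.03' 20; python3 go.py .56 -.0843 .156 .247
```

```text
position: [0.5579, -0.0895, 0.3147]
force: [-0.1, -0.4, 0.8]
gripper_force: 0.0
grasp [ 0.5575 -0.0896  0.1557] yaw 0.24 tilt [-0.002  -0.0002] w 0.0917 gf 0.0 F [-0.1 -0.4  0.8] t 3.6 j7 -1.38
shift [ 0.0036 -0.0045 -0.0003] roll -0.007
clock: 4.1
position: [0.5586, -0.0881, 0.3158]
ee_rot: [-3.119, -0.379, -0.001]
force: [-1.5, 2.1, 5.2]
width: 0.631
gripper_force: 20.0
grasp [ 0.5587 -0.088   0.1568] yaw 0.242 tilt [0.0009 0.0002] w 0.058 gf 20.0 F [-1.5  2.1  5.2] t 4.1 j7 -1.39
shift [ 0.0022 -0.0033  0.0008] roll -0.005
```

```bash
python3 -m inch '0 0 -0.02 0 0.03; 0 0 -0.06 0 0.03; 0 0 -0.1 0 0.03; 0 0 -0.12 0 0.03; 0 0 -0.12 0 0.03' | grep -E 'force|width'; python3 go.py .4717 .3749 .26 .2816
```

```text
force: [1.1, 0.1, -1.3]
width: 0.633
gripper_force: 20.0
grasp [ 0.56   -0.0885  0.2795] yaw 0.2417 tilt [ 0.0057 -0.0007] w 0.0581 gf 20.0 F [ 1.1  0.1 -1.3] t 4.6 j7 -1.35
shift [ 0.0251 -0.4711  0.0187] roll -0.0399
```

```bash
python3 -m inch '0.002 -0.045 0 0 0.03; 0.005 -0.09 0 0 0.03; 0.007 -0.135 0 0 0.03; 0.01 -0.18 0 0 0.03; 0.012 -0.225 0 0 0.03' | grep -E 'width|clock'; python3 -m inch '0.002 -0.045 0 -0.02 0.03; 0.005 -0.09 0 -0.04 0.03; 0.007 -0.135 0.01 -0.04 0.03; 0.01 -0.18 0.02 -0.04 0.03; 0.012 -0.22 0.02 -0.04 0.03'| grep -E 'width|clock'; python3 -m inch '0 -0.02 0 0 0.03; 0 -0.025 0 0 0.03; 0 -0.025 0 0 0.03; 0 -0.025 0 0 0.03'| grep -E 'width|clock'; python3 - <<'E'
from h import *
c=arm.get_calibration("wrist");im=arm.get_image("wrist");cv2.imwrite("pics/w2.png",im[:,:,::-1])
for q,z in(("tin_red_center",.239),("tin_blue_center",.021)):
  for r in arm.silhouettes("wrist",q)[:1]:
    g=r["region"];print(q,r["conf"],g.sum(),*fit([(c,g)],z,[.092,.058,.042],ray(c,r["point"],z)[:2]))
E
python3 go.py .4717 .3749 .073 .2816
```

```text
clock: 5.1
width: 0.626
clock: 5.6
width: 0.629
clock: 6.0
width: 0.632
tin_red_center 0.83 18858 [0.46929723 0.37223125 3.4118884 ] 0.2673633206066391
tin_blue_center 0.68 2071 [0.47387858 0.37574414 0.24294727] 1.0238109608884596
grasp [0.4691 0.3718 0.2562] yaw 0.2794 tilt [ 0.0003 -0.0008] w 0.0577 gf 20.0 F [-0.  -0.8 -0.8] t 6.15 j7 -2.22
shift [ 0.0034 -0.0024  0.1832] roll -0.0022
```

View pics/w2.png

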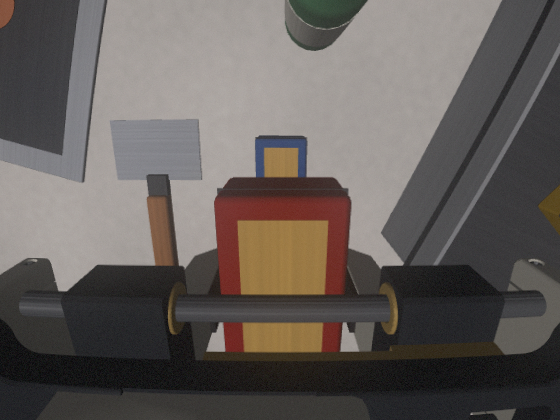

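Wrist view: the held red tin is centred near column 283. The blue tin's rear edge shows at (137,281), so the two line up sideways. I'll back off to see all of blue.

```bash
python3 -m inch '-0.045 0 0 0 0.03; -0.09 0 0 0 0.03; -0.09 0 0 0 0.03; -0.09 0 0 0 0.03;-0.09 0 0 0 0.03' | grep -E 'width|clock';  python3 - <<'E'
from h import *
c=arm.get_calibration("wrist");im=arm.get_image("wrist");cv2.imwrite("pics/w3.png",im[:,:,::-1])
for q,z in(("tin_blue_center",.021),):
  for r in arm.silhouettes("wrist",q)[:1]:
    g=r["region"];print(q,r["conf"],g.sum(),np.where(g)[0].min(),np.where(g)[0].max(),*fit([(c,g)],z,[.092,.058,.042],ray(c,r["point"],z)[:2]))
# held tin's far edges: silhouette rows, for its place in the hand
g=arm.silhouettes("wrist","tin_red_center")[0]["region"]
s=arm.observe();M=R.from_rotvec(s["ee_rot"]).as_matrix();gp=np.array(s["position"])+M[:,2]*.159
T=c["pose"]
for z in(gp[2]+.016,gp[2]-.026):
  for dx in(0,.002): print("front edge proj, dz",round(z-gp[2],3),dx,proj(c,[gp+M[:,0]*(.046+dx)+[0,0,z-gp[2]]]).round(1))
print("red top row at mid col",np.where(g[:,275:290].any(1))[0].min())
E
python3 go.py .4717 .3749 .073 .2816
```

```text
clock: 6.65
width: 0.632
tin_blue_center 0.92 4815 52 141 [0.47335322 0.37480771 3.42286606] 0.01921079958463136
front edge proj, dz 0.016 0 [[281.9 203.2]]
front edge proj, dz 0.016 0.002 [[281.9 198.5]]
front edge proj, dz -0.026 0 [[282.  180.7]]
front edge proj, dz -0.026 0.002 [[282.  177.1]]
red top row at mid col 177
grasp [0.3829 0.3484 0.2562] yaw 0.2803 tilt [0.0001 0.0003] w 0.0581 gf 20.0 F [-0.1 -0.  -1.1] t 6.8 j7 -2.28
shift [ 0.0926 -0.0008  0.1832] roll -0.0013
```

```bash
python3 -m inch '0.045 0 0.03 0 0.03; 0.08 0 0.07 0 0.03; 0.092 -0.0005 0.11 0 0.03; 0.092 -0.0005 0.15 0 0.03; 0.092 -0.0005 0.165 0 0.03' | grep -E 'width|clock'; python3 -m inch '0 0 0 0 0.03; 0 0 0 0 0.03; 0 0 0 0 0.03' | grep -E 'width|clock'; python3 go.py .4715 .3742 .0695 .2813
```

```text
clock: 7.3
width: 0.629
clock: 7.6
width: 0.631
grasp [0.4709 0.3757 0.0936] yaw 0.2819 tilt [0.0029 0.0025] w 0.0579 gf 20.0 F [-0.   0.6 -0.6] t 7.6 j7 -2.3
shift [0.     0.0016 0.0241] roll 0.0006
```

```bash
python3 -m inch '0 0.0005 0.01 0 0.03; 0 0.0005 0.019 0 0.03; 0 0.0005 0.019 0 0.03; 0 0.0005 0.019 0 0.03; 0 0.0005 0.019 0 0.03' | grep -E 'width|clock|force'; python3 go.py .4715 .3742 .0695 .2813;  python3 -m inch '0 0 0.001 0 0.03; 0 0 0.001 0 0.03; 0 0 0.001 0 0.03' | grep -E '^force'; python3 go.py .4715 .3742 .0688 .2813
```

```text
clock: 8.1
force: [0.7, 0.4, -1.1]
width: 0.627
gripper_force: 20.0
grasp [0.4702 0.3741 0.0723] yaw 0.2818 tilt [0.0001 0.0001] w 0.0576 gf 20.0 F [ 0.7  0.4 -1.1] t 8.1 j7 -2.31
shift [0.0013 0.0002 0.0028] roll 0.0005
force: [0.0, 0.6, -1.2]
grasp [0.4702 0.374  0.0713] yaw 0.2817 tilt [0.0001 0.    ] w 0.0582 gf 20.0 F [ 0.   0.6 -1.2] t 8.4 j7 -2.31
shift [0.0013 0.0002 0.0025] roll 0.0004
```

Now correct by 1 mm, touch down and release.

```bash
python3 -m inch '0.0012 0 0 0 0.03; 0.0012 0 0.0015 0 0.03; 0.0012 0 0.0015 0 0.03;0.0012 0 0.0025 0 0.03;0.0012 0 0.0025 0 0.03' | grep -E '^force'; python3 go.py; python3 -m inch '0 0 0.0005 0 0.03;0 0 0.0005 0 0.03; 0 0 0.0005 0 0.03' | grep -E '^force'; python3 go.py
```

```text
force: [-1.9, -0.9, 1.4]
grasp [0.4713 0.3743 0.0689] yaw 0.2817 tilt [ 0.0001 -0.    ] w 0.0574 gf 20.0 F [-1.9 -0.9  1.4] t 8.9 j7 -2.31
force: [-2.5, -2.8, 7.8]
grasp [0.4713 0.3743 0.0688] yaw 0.2817 tilt [ 0.0003 -0.    ] w 0.0577 gf 20.0 F [-2.5 -2.8  7.8] t 9.2 j7 -2.31
```

```bash
python3 -m inch '0 0 0 0 0.0918;0 0 0 0 0.0918;0 0 0 0 0.0918;0 0 0 0 0.0918' | grep -E '^force|width'; python3 -m inch '0 0 -0.03 0 0.0918;0 0 -0.07 0 0.0918;0 0 -0.11 0 0.0918;0 0 -0.15 0 0.0918;0 0 -0.19 0 0.0918' | grep -E '^force|width'; python3 -m inch '0 0 -0.02 0 0.0918;0 0 -0.02 0 0.0918;0 0 -0.02 0 0.0918'|grep clock; python3 - <<'E'
from h import *
c=arm.get_calibration("wrist");im=arm.get_image("wrist");cv2.imwrite("pics/w4.png",im[:,:,::-1])
for q,z in(("tin_blue_center",.021),("tin_red_center",.063)):
  for r in arm.silhouettes("wrist",q)[:1]:
    g=r["region"];print(q,r["conf"],g.sum(),*fit([(c,g)],z,[.092,.058,.042],ray(c,r["point"],z)[:2]))
E
python3 go.py .5625 .1004 .29 -.455
```

```text
force: [-0.2, 0.1, -0.7]
width: 0.932
force: [0.2, 1.0, -0.7]
width: 0.997
clock: 10.4
tin_blue_center 0.44 120 [0.47536388 0.38198426 3.18172924] 30.007291666666667
tin_red_center 0.55 4502 [0.47349399 0.37467689 0.2838518 ] 0.032638271879164814
grasp [0.4709 0.3737 0.2766] yaw 0.2817 tilt [-0.002  -0.0018] w 0.0919 gf 0.0 F [-0.9 -0.6  0.4] t 10.55 j7 -2.21
shift [ 0.012   0.288  -0.0131] roll 0.7367
```

View pics/w4.png

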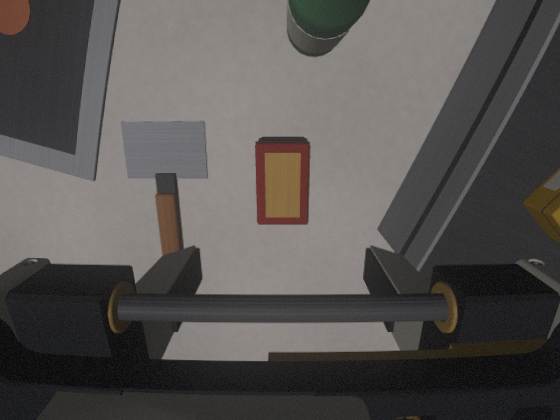

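The red tin sits squarely on blue at (183,282), and the fit matches blue to within 0.2 mm. Next is yellow.

```bash
python3 -m inch '0.002 0.045 -0.005 0 0.0918;0.004 0.09 -0.013 0 0.0918;0.006 0.135 -0.013 0 0.0918;0.008 0.18 -0.013 0 0.0918;0.01 0.225 -0.013 0 0.0918'|grep clock; python3 -m inch '0.001 0.03 0 0.14 0.0918;0.002 0.06 0 0.28 0.0918;0.002 0.063 0 0.42 0.0918;0.002 0.063 0 0.56 0.0918;0.002 0.063 0 0.7 0.0918'|grep clock; python3 -m inch '0 0 0 0.035 0.0918;0 0 0 0.035 0.0918;0 0 0 0.035 0.0918'|grep clock; python3 - <<'E'
from h import *
c=arm.get_calibration("wrist");im=arm.get_image("wrist");cv2.imwrite("pics/w5.png",im[:,:,::-1])
for q,z in(("tin_yellow_center",.151),):
  for r in arm.silhouettes("wrist",q)[:1]:
    g=r["region"];print(q,r["conf"],g.sum(),*fit([(c,g)],z,[.092,.058,.042],ray(c,r["point"],z)[:2]))
print([(k["conf"],k["point"],ray(c,k["point"],.134)) for k in arm.place_of("wrist","slot")])
E
python3 go.py .5625 .1004 .156 -.455
```

```text
clock: 11.05
clock: 11.55
clock: 11.85
tin_yellow_center 0.93 7312 [0.56343591 0.1004637  2.69318584] 0.025206851750547047
[(0.81, [159.9, 366.7], array([0.56033444, 0.01341453, 0.134     ]))]
grasp [0.5628 0.1009 0.2909] yaw -0.4524 tilt [-0.0006 -0.0001] w 0.0918 gf 0.0 F [ 0.1 -0.8 -0.1] t 12.0 j7 -2.36
shift [0.     0.0006 0.1349] roll 0.0026
```

```bash
python3 -m inch '0.0007 0.0002 0.045 -0.003 0.0918;0.0007 0.0002 0.09 -0.003 0.0918;0.0007 0.0002 0.12 -0.003 0.0918;0.0007 0.0002 0.1345 -0.003 0.0918;0.0007 0.0002 0.1345 -0.003 0.0918'|grep clock; python3 -m inch '0 0 0 0 0.0918;0 0 0 0 0.0918'|grep clock; python3 go.py .5634 .1005 .156 -.4484; python3 -m inch '0 0 0 0 0.03; 0 0 0 0 0.03; 0 0 0 0 0.03; 0 0 0 0 0.03; 0 0 0 0 0.03' 20|grep -E 'force'; python3 go.py .5634 .1005 .156 -.4484; python3 -m inch '0 0 -0.02 0 0.03; 0 0 -0.06 0 0.03; 0 0 -0.1 0 0.03; 0 0 -0.13 0 0.03; 0 0 -0.13 0 0.03'|grep clock; python3 go.py .38 .348 .28 .2813
```

```text
clock: 12.5
clock: 12.7
grasp [0.5643 0.1007 0.158 ] yaw -0.4502 tilt [0.0021 0.0005] w 0.0916 gf 0.0 F [ 0.2 -0.2  0.4] t 12.7 j7 -2.39
shift [-0.0007  0.0006  0.002 ] roll -0.0018
force: [-0.2, 0.1, 1.0]
gripper_force: 20.0
grasp [0.5635 0.1005 0.1568] yaw -0.4503 tilt [ 0.0001 -0.    ] w 0.0579 gf 20.0 F [-0.2  0.1  1. ] t 13.2 j7 -2.39
shift [-0.0001  0.      0.0008] roll -0.0019
clock: 13.7
grasp [0.5654 0.1012 0.2913] yaw -0.4504 tilt [0.0073 0.0018] w 0.0576 gf 20.0 F [ 1.  -0.1 -1.1] t 13.7 j7 -2.36
shift [-0.2744 -0.1414  0.0104] roll -0.7317
```

```bash
python3 -m inch '-0.03 -0.03 0 0 0.03;-0.062 -0.063 0 0 0.03;-0.094 -0.096 0 0 0.03;-0.126 -0.129 0 0 0.03;-0.158 -0.162 0 0 0.03'|grep clock; python3 -m inch '-0.025 -0.025 0 -0.14 0.03;-0.044 -0.044 0 -0.28 0.03;-0.044 -0.044 0 -0.42 0.03;-0.044 -0.044 0 -0.56 0.03;-0.044 -0.044 0 -0.7 0.03'|grep clock; python3 -m inch '0 0 0 -0.032 0.03;0 0 0 -0.032 0.03;0 0 0 -0.032 0.03'|grep clock; python3 go.py .4734 .3748 .125 .2825
```

```text
clock: 14.2
clock: 14.7
clock: 15.0
grasp [0.4712 0.3736 0.2863] yaw 0.2784 tilt [-0.0005 -0.0005] w 0.0579 gf 20.0 F [-0.   0.5 -0.9] t 15.0 j7 -2.17
shift [ 0.0025 -0.0006  0.1613] roll -0.0041
```

```bash
python3 -m inch '0.0025 -0.0006 0.04 -0.004 0.03;0.0025 -0.0006 0.08 -0.004 0.03;0.0025 -0.0006 0.12 -0.004 0.03;0.0025 -0.0006 0.15 -0.004 0.03;0.0025 -0.0006 0.16 -0.004 0.03'|grep clock; python3 -m inch '0 0 0 0 0.03;0 0 0 0 0.03;0 0 0 0 0.03;0 0 0 0 0.03'|grep clock; python3 go.py .4734 .3748 .111 .2825
```

```text
clock: 15.5
clock: 15.9
grasp [0.4741 0.3758 0.1283] yaw 0.2854 tilt [0.002  0.0016] w 0.058 gf 20.0 F [-0.4 -0.3 -1.1] t 15.9 j7 -2.23
shift [-0.001   0.0007  0.0173] roll 0.0029
```

```bash
python3 -m inch '-0.0005 0.0004 0.008 0.002 0.03;-0.0005 0.0004 0.0155 0.002 0.03;-0.0005 0.0004 0.0155 0.002 0.03;-0.0005 0.0004 0.0155 0.002 0.03;-0.0005 0.0004 0.0155 0.002 0.03'|grep clock; python3 go.py .4734 .3748 .1108 .2825
```

```text
clock: 16.4
grasp [0.4729 0.3745 0.1109] yaw 0.2837 tilt [-0.0005 -0.0004] w 0.0578 gf 20.0 F [ 0.  -0.5 -0.2] t 16.4 j7 -2.24
shift [ 0.0005 -0.0002  0.0001] roll 0.0012
```

```bash
python3 -m inch '0.0004 0 0.0008 0 0.03;0.0004 0 0.0008 0 0.03;0.0004 0 0.0008 0 0.03'|grep -E '^force'; python3 go.py;  python3 -m inch '0 0 0.0006 0 0.03;0 0 0.0006 0 0.03;0 0 0.0006 0 0.03'|grep -E '^force'; python3 go.py
```

```text
force: [0.2, -0.1, -1.4]
grasp [0.4735 0.3747 0.1104] yaw 0.2837 tilt [-0.     -0.0001] w 0.0577 gf 20.0 F [ 0.2 -0.1 -1.4] t 16.7 j7 -2.24
force: [-0.8, -1.9, 5.3]
grasp [0.4735 0.3747 0.1102] yaw 0.2837 tilt [0.0003 0.    ] w 0.0578 gf 20.0 F [-0.8 -1.9  5.3] t 17.0 j7 -2.24
```

```bash
python3 -m inch '0 0 0 0 0.0918;0 0 0 0 0.0918;0 0 0 0 0.0918;0 0 0 0 0.0918' | grep -E '^force|width'; python3 -m inch '0 0 -0.03 0 0.0918;0 0 -0.07 0 0.0918;0 0 -0.11 0 0.0918;0 0 -0.15 0 0.0918;0 0 -0.19 0 0.0918' | grep -E '^force|width'; python3 -m inch '0 0 -0.02 0 0.0918;0 0 -0.02 0 0.0918;0 0 -0.02 0 0.0918'|grep clock; python3 - <<'E'
from h import *
c=arm.get_calibration("wrist");im=arm.get_image("wrist");cv2.imwrite("pics/w6.png",im[:,:,::-1])
for q,z in(("tin_yellow_center",.105),("tin_red_center",.063)):
  for r in arm.silhouettes("wrist",q)[:1]:
    g=r["region"];print(q,r["conf"],g.sum(),*fit([(c,g)],z,[.092,.058,.042],ray(c,r["point"],z)[:2]))
ct=arm.get_calibration("top");arm.get_image("top")
for q,z,d in(("lighter_grip",.14,[.026,.018,.084]),("stand",.049,[.085,.075,.098])):
  obs=[]
  for n in("top","side"):
    r=arm.silhouettes(n,q)
    if r: obs.append((arm.get_calibration(n),r[0]["region"]));print(q,n,r[0]["conf"],r[0]["region"].sum(),*fit(obs[-1:],z,d,[.49,-.365]))
E
python3 go.py .492 -.367 .31 .28
```

```text
force: [0.1, -0.5, -1.1]
width: 0.928
force: [0.0, 0.5, 0.1]
width: 1.001
clock: 18.2
tin_yellow_center 0.82 4419 [0.47421922 0.37490763 3.43048237] 0.04354774835935732
tin_red_center 0.62 148 [0.4763153  0.3750766  3.42088803] 24.05152027027027
lighter_grip top 0.63 566 [ 0.48033996 -0.34119562  2.03687834] 1.2432641342756183
lighter_grip side 0.62 1059 [-2.36477023  5.1508882   6.56718107] 1.0
stand top 0.33 138 [ 0.50935882 -0.35764679  2.09285468] 6.605072463768116
stand side 0.96 3162 [ 0.49469329 -0.36523415  0.17252584] 0.18850806451612903
grasp [0.4734 0.3746 0.3192] yaw 0.2838 tilt [-0.0007 -0.0006] w 0.0916 gf 0.0 F [0.4 0.4 0.7] t 18.6 j7 -2.16
shift [-0.1898  0.7172  0.0097] roll 0.0038
```

View pics/w6.png

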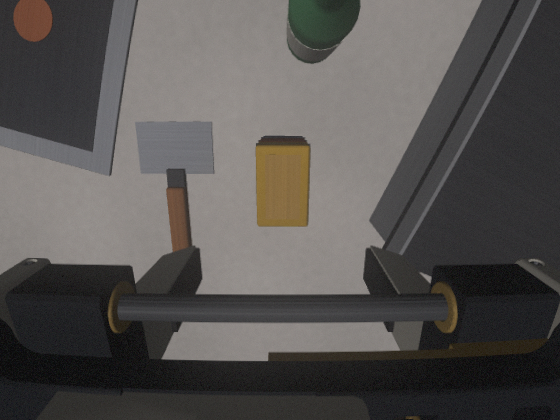

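The yellow tin sits squarely at (185,282), on top of red with no overhang. I'll look at the slot on the way to the lighter.

```bash
python3 -m inch '-0.004 0.04 0 0 0;-0.008 0.085 0 0 0;-0.012 0.13 0 0 0;-0.016 0.175 0 0 0;-0.02 0.22 0 0 0'|grep clock; python3 -m inch '-0.004 0.045 0.02 0 0;-0.008 0.09 0.04 0 0;-0.012 0.13 0.06 0 0;-0.012 0.147 0.07 0 0;-0.012 0.147 0.07 0 0'|grep clock; python3 -m inch '0 0 0 0 0;0 0 0 0 0;0 0 0 0 0'|grep clock; python3 - <<'E'
from h import *
import pickle
c=arm.get_calibration("wrist");im=arm.get_image("wrist")
r=arm.place_of("wrist","slot")[0];q=ray(c,r["point"],.134);print(r["conf"],r["point"],q)
for r in arm.silhouettes("wrist","slot")[:1]: print(r["conf"],r["region"].sum())
b=arm.place_of("wrist","burner_top");print([(k["conf"],ray(c,k["point"],.07)) for k in b[:1]])
a,bb=map(int,arm.place_of("wrist","slot")[0]["point"])
cr=im[max(a-40,0):a+40,max(bb-53,0):bb+53];cv2.imwrite("pics/slot.png",cv2.resize(cr,None,fx=7,fy=7,interpolation=cv2.INTER_CUBIC)[:,:,::-1])
pickle.dump((c,im,max(a-40,0),max(bb-53,0)),open("slot.pkl","wb"));print(a,bb)
E
python3 go.py
```

```text
clock: 19.1
clock: 19.6
clock: 19.9
0.69 [194.1, 288.4] [0.56040395 0.01429953 0.134     ]
0.58 135542
[(0.77, array([0.56094421, 0.01571646, 0.07      ]))]
194 288
grasp [0.5455 0.0139 0.2501] yaw 0.2845 tilt [0.0004 0.    ] w 0.0006 gf 0.0 F [-0.   0.  -0.2] t 20.15 j7 -1.48
```

View pics/slot.png

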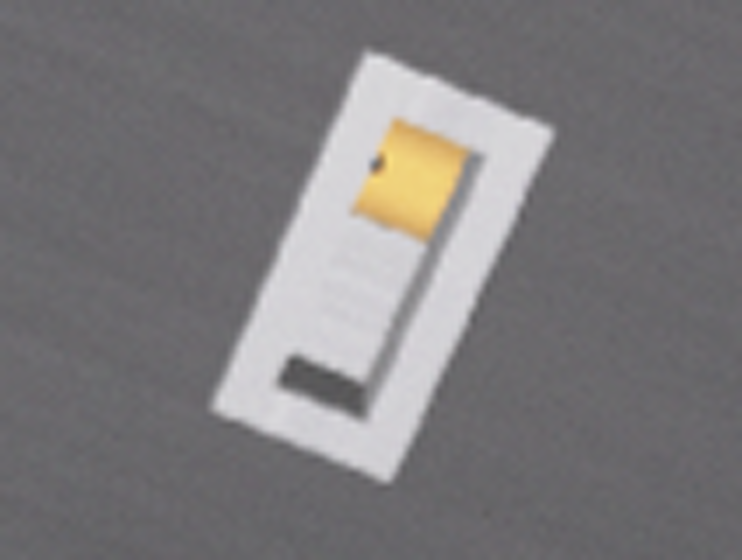

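The crop shows the collar corners at crop pixels (367,50), (554,128), (390,483) and (212,408), with the opening centred in it.

```bash
cat > slot.py <<'E'
from h import *
def rect(pts,c,z=.134):
    w=np.array([ray(c,(p[1],p[0]),z)[:2] for p in pts])
    ctr,sz,_=r=cv2.minAreaRect((w*1e3).astype(np.float32));b=cv2.boxPoints(r);e=b[1]-b[0],b[2]-b[1]
    l=max(e,key=np.linalg.norm);return np.round(ctr,2),np.round(sz,1),round(float(np.arctan(l[1]/l[0])),4)
def slot(c,im,r0,c0):
    g=cv2.resize(im[r0:r0+80,c0:c0+106],None,fx=8,fy=8,interpolation=cv2.INTER_CUBIC)
    m=(g.min(2)>150).astype(np.uint8)
    k=max(cv2.findContours(m,cv2.RETR_EXTERNAL,cv2.CHAIN_APPROX_NONE)[0],key=cv2.contourArea).reshape(-1,2)
    return rect((k[::6]+.5)/8-.5+[c0,r0],c)
if __name__=="__main__":
    import pickle
    c,im,r0,c0=pickle.load(open("slot.pkl","rb"));print(slot(c,im,r0,c0))
    f=lambda a:(np.array(a)+.5)/7-.5+[c0,r0]
    print(rect(f([(367,50),(554,128),(390,483),(212,408)]),c),rect(f([(400,118),(482,152),(368,418),(278,385)]),c))
E
python3 slot.py; python3 go.py .492 -.367 .33 0.16
```

```text
(array([561.89,  14.51]), array([24.7, 48.7]), -0.1204)
(array([561.86,  14.45]), array([24. , 48.5]), -0.1168) (array([562.12,  14.59]), array([11.8, 36.1]), -0.0957)
grasp [0.5455 0.0139 0.2501] yaw 0.2845 tilt [0.0004 0.    ] w 0.0006 gf 0.0 F [-0.   0.  -0.2] t 20.15 j7 -1.48
shift [-0.1582  0.3506 -0.08  ] roll 0.1245
```

```bash
python3 -m inch '-0.018 0.04 -0.02 0 0.0918;-0.036 0.08 -0.05 0 0.0918;-0.056 0.123 -0.08 0 0.0918;-0.075 0.166 -0.08 0 0.0918;-0.094 0.209 -0.08 0 0.0918'|grep clock; python3 -m inch '-0.019 0.043 0 0 0.0918;-0.038 0.086 0 0 0.0918;-0.057 0.129 0 0.12 0.0918;-0.064 0.142 0 0.12 0.0918;-0.064 0.142 0 0.12 0.0918'|grep clock; python3 -m inch '0 0 0 0 0.0918;0 0 0 0 0.0918;0 0 0 0 0.0918'|grep clock; python3 - <<'E'
from h import *
c=arm.get_calibration("wrist");im=arm.get_image("wrist");cv2.imwrite("pics/w7.png",im[:,:,::-1])
for q,z,d in(("lighter_grip",.14,[.026,.018,.084]),("stand",.049,[.085,.075,.098])):
  for r in arm.silhouettes("wrist",q)[:1]:
    g=r["region"];print(q,r["conf"],g.sum(),*fit([(c,g)],z,d,[.492,-.367]))
  for r in arm.place_of("wrist",q)[:1]: print(r["conf"],r["point"],ray(c,r["point"],.14 if q[0]=="l" else 0))
E
python3 go.py
```

```text
clock: 20.65
clock: 21.15
clock: 21.45
lighter_grip 0.84 707 [ 0.496505   -0.35822744  0.15716333] 0.11624823196605374
0.77 [188.0, 279.5] [ 0.49322469 -0.36065143  0.14      ]
stand 0.69 4277 [ 0.49660054 -0.35821743  0.19014343] 0.2271451952303016
0.59 [163.9, 277.5] [ 0.49465332 -0.35615087  0.        ]
grasp [ 0.4925 -0.3653  0.3299] yaw 0.1644 tilt [ 0.0002 -0.0001] w 0.0919 gf 0.0 F [ 0.2 -0.8 -0.1] t 21.7 j7 -0.85
```

View pics/w7.png

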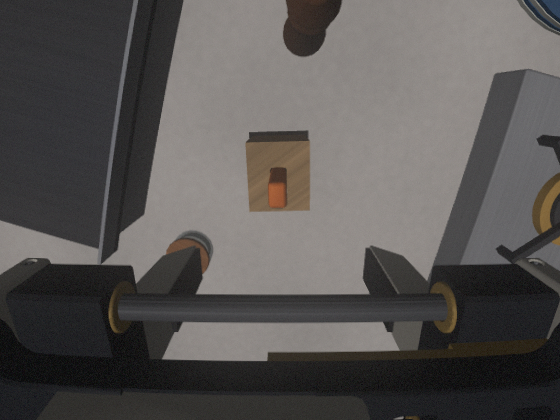

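The wrist view shows the lighter handle at (188,278) on the stand at (175,278), aligned with the tool to within a degree.

```bash
python3 -m inch '0.005 -0.0063 0.04 0.004 0.06;0.005 -0.0063 0.08 0.004 0.06;0.005 -0.0063 0.11 0.004 0.06;0.005 -0.0063 0.11 0.004 0.06;0.005 -0.0063 0.11 0.004 0.06'|grep clock; python3 -m inch '0 0 0 0 0.06;0 0 0 0 0.06'|grep clock; python3 - <<'E'
from h import *
c=arm.get_calibration("wrist");im=arm.get_image("wrist");cv2.imwrite("pics/w8.png",im[:,:,::-1])
for q,z,d in(("lighter_grip",.14,[.026,.018,.084]),):
  for r in arm.silhouettes("wrist",q)[:1]:
    g=r["region"];print(q,r["conf"],g.sum(),*fit([(c,g)],z,d,[.4965,-.358]))
E
python3 go.py .4965 -.3582 .15 .16
```

```text
clock: 22.2
clock: 22.4
lighter_grip 0.76 1877 [ 0.4965888  -0.35819071  0.20342715] 0.08391049547149707
grasp [ 0.4968 -0.3591  0.2213] yaw 0.1596 tilt [ 0.002  -0.0013] w 0.06 gf 0.0 F [ 0.3 -0.8  0.1] t 22.5 j7 -0.87
shift [-0.0003 -0.0011  0.0713] roll -0.0004
```

```bash
python3 -m inch '0 -0.0006 0.035 -0.015 0.06;0 -0.0006 0.06 -0.015 0.06;0 -0.0006 0.07 -0.015 0.06;0 -0.0006 0.07 -0.015 0.06;0 -0.0006 0.07 -0.015 0.06'|grep clock; python3 -m inch '0 0 0 0 0.06;0 0 0 0 0.06'|grep clock; python3 go.py .4966 -.3582 .15 .175; python3 -m inch '0 0 0 0 0.03;0 0 0 0 0.02;0 0 0 0 0.01;0 0 0 0 0.005;0 0 0 0 0.005' 10|grep -E 'force'; python3 -m inch '0 0 0 0 0.005;0 0 0 0 0.005' 10|grep -E 'force|width'; python3 go.py .4966 -.3582 .15 .175
```

```text
clock: 23.0
clock: 23.2
grasp [ 0.4968 -0.3585  0.1511] yaw 0.1747 tilt [ 0.0018 -0.0011] w 0.0603 gf 0.0 F [0.7 0.2 0.4] t 23.2 j7 -0.86
shift [-0.0001 -0.0004  0.0011] roll -0.0003
force: [-0.1, 0.1, -0.5]
gripper_force: 0.0
force: [-0.5, -0.5, -1.3]
width: 0.194
gripper_force: 10.0
grasp [ 0.4961 -0.3581  0.1498] yaw 0.1748 tilt [-0.0001  0.    ] w 0.0178 gf 10.0 F [-0.5 -0.5 -1.3] t 23.9 j7 -0.86
shift [ 0.0004  0.0002 -0.0002] roll -0.0002
```

```bash
python3 -m inch '0 0 0 0 0;0 0 0 0 0;0 0 -0.01 0 0;0 0 -0.03 0 0;0 0 -0.05 0 0' 35|grep -E 'force|width'; python3 go.py;  python3 -m inch '0 0 -0.03 0 0;0 0 -0.06 0 0;0 0 -0.1 0 0;0 0 -0.14 0 0;0 0 -0.15 0 0'|grep -E 'force|width'; python3 -m inch '0 0 0 0 0;0 0 0 0 0'|grep clock; python3 go.py .5619 .0145 .35 -.118
```

```text
force: [0.7, 0.8, -0.9]
width: 0.193
gripper_force: 35.0
grasp [ 0.496  -0.358   0.2007] yaw 0.1747 tilt [-0.0006  0.0004] w 0.0177 gf 35.0 F [ 0.7  0.8 -0.9] t 24.4 j7 -0.86
force: [-0.0, -0.0, -0.4]
width: 0.195
gripper_force: 35.0
clock: 25.1
grasp [ 0.4957 -0.3578  0.3489] yaw 0.1748 tilt [-0.0012  0.0007] w 0.0179 gf 35.0 F [-0.6  0.3 -1.2] t 25.1 j7 -0.85
shift [ 0.1299 -0.3551 -0.0009] roll 0.2928
```

```bash
python3 -m inch '0.01 -0.028 0 0 0;0.024 -0.065 0 0 0;0.038 -0.105 0 0 0;0.052 -0.145 0 0 0;0.067 -0.185 0 0 0'|grep clock; python3 -m inch '0.014 -0.04 0 0.12 0;0.028 -0.08 0 0.24 0;0.042 -0.12 0 0.293 0;0.056 -0.155 0 0.293 0;0.063 -0.17 0 0.293 0'|grep clock; python3 -m inch '0 0 0 0 0;0 0 0 0 0;0 0 0 0 0;0 0 0 0 0'|grep clock; python3 go.py .5619 .0145 .30 -.118;python3 - <<'E'
from h import *
s=arm.observe();c=arm.get_calibration("wrist");im=arm.get_image("wrist")
M=R.from_rotvec(s["ee_rot"]).as_matrix();g=np.array(s["position"])+M[:,2]*.159
tip=g+M[:,2]*.1468;print("tip",tip,proj(c,tip),proj(c,[.5619,.0145,.134]))
cv2.imwrite("pics/w9.png",im[:,:,::-1])
E
```

```text
clock: 25.6
clock: 26.1
clock: 26.5
grasp [0.5622 0.0125 0.3495] yaw -0.1206 tilt [-0.0007 -0.0006] w 0.0181 gf 35.0 F [-0.5 -0.5 -0.5] t 26.5 j7 -1.84
shift [-0.0005 -0.002   0.0495] roll -0.0026
tip [0.5621053  0.01241602 0.20265429] [[282.67159466 199.6313705 ]] [[280.77333628 183.39130066]]
```

View pics/w9.png

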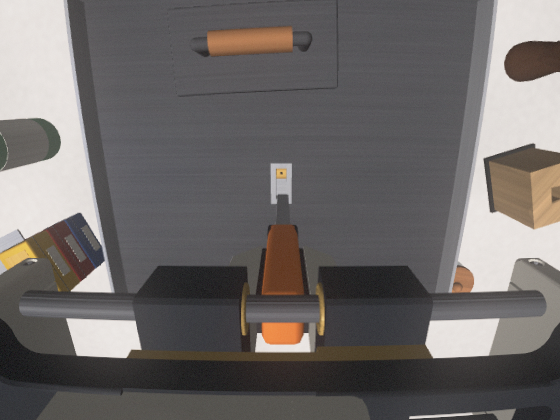

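The wrist view shows the slot collar at (183,281) and the nozzle tip at about (198,283), with the nozzle parallel to the slot. The stack is intact on the left.

```bash
python3 -m inch '-0.0005 -0.002 0.02 -0.0026 0;-0.0005 -0.002 0.04 -0.0026 0;-0.0005 -0.002 0.055 -0.0026 0;-0.0005 -0.002 0.0585 -0.0026 0;-0.0005 -0.002 0.0585 -0.0026 0'|grep clock; python3 -m inch '0 0 0 0 0;0 0 0 0 0;0 0 0 0 0'|grep clock; python3 go.py .5619 .0145 .289 -.118;python3 - <<'E'
from h import *
s=arm.observe();c=arm.get_calibration("wrist");im=arm.get_image("wrist")
M=R.from_rotvec(s["ee_rot"]).as_matrix();g=np.array(s["position"])+M[:,2]*.159
tip=g+M[:,2]*.1468;print("tip",tip,proj(c,tip),proj(c,[.5619,.0145,.134]))
a=im[150:240,230:336];cv2.imwrite("pics/w10.png",cv2.resize(a,None,fx=6.6,fy=6.6,interpolation=cv2.INTER_CUBIC)[:,:,::-1])
E
```

```text
clock: 27.05
clock: 27.35
grasp [0.5625 0.0161 0.292 ] yaw -0.1158 tilt [0.0012 0.0001] w 0.018 gf 35.0 F [-0.7 -0.7 -0.7] t 27.35 j7 -1.85
shift [-0.0005  0.0017  0.003 ] roll 0.0022
tip [0.56272321 0.01615255 0.1452171 ] [[282.65419277 199.62142321]] [[284.4080875  197.05892623]]
```

View pics/w10.png

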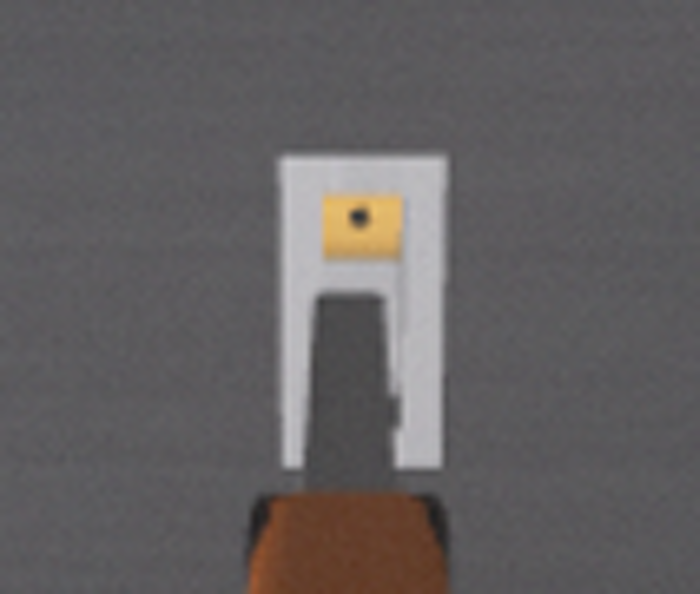

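The nozzle tip is at crop column 351 and the slot centre at 363. It needs about +1.8 mm along tool y, which agrees with the computed +1.7.

```bash
cat > chk.py <<'E'
from h import *
s=arm.observe();c=arm.get_calibration("wrist");im=arm.get_image("wrist")
M=R.from_rotvec(s["ee_rot"]).as_matrix();g=np.array(s["position"])+M[:,2]*.159
tip=g+M[:,2]*.1468;print("tip",tip.round(4),"tilt",M[:2,2].round(4),"d tool",(M.T@([.5619,.0145,.134]-tip)).round(4))
G=im.min(2).astype(float);F=im.max(2)-G
def cross(row):  # brightness crossings at 125: collar left, nozzle left, nozzle right, collar right
    v=G[row-1:row+2,255:315].mean(0);t=v>125;i=np.where(t[1:]!=t[:-1])[0]
    return np.round(255+i+(125-v[i])/(v[i+1]-v[i]),2)
for r in range(188,222,4): print(r,cross(r))
E
python3 -m inch '-0.0004 0.001 0 0.001 0;-0.0004 0.0017 0 0.002 0;-0.0004 0.0017 0 0.002 0;-0.0004 0.0017 0 0.002 0;-0.0004 0.0017 0 0.002 0'|grep clock; python3 -m inch '0 0 0 0 0;0 0 0 0 0;0 0 0 0 0;0 0 0 0 0;0 0 0 0 0'|grep clock; python3 chk.py;python3 go.py
```

```text
clock: 27.9
clock: 28.4
tip [0.5616 0.0145 0.1445] tilt [ 0. -0.] d tool [ 0.0003 -0.      0.0105]
188 [269.8  276.95 277.28 295.3 ]
192 [269.82 295.12]
196 [270.08 276.81 287.77 295.12]
200 [270.13 276.55 288.18 295.12]
204 [270.11 276.5  288.36 295.  ]
208 [270.14 276.41 288.47 294.75]
212 [270.12 276.13 288.75 294.72]
216 [270.14 275.7  289.09 294.68]
220 []
grasp [0.5616 0.0145 0.2913] yaw -0.1177 tilt [-0. -0.] w 0.0176 gf 35.0 F [ 0.8  0.1 -0.5] t 28.45 j7 -1.85
```

Centred to about 0.15 mm. Descending slowly.

```bash
python3 -m inch '0.0003 0.0001 0.002 0 0;0.0003 0.0001 0.005 0 0;0.0003 0.0001 0.008 0 0;0.0003 0.0001 0.011 0 0;0.0003 0.0001 0.013 0 0'|grep -E '^force'; python3 -m inch '0 0 0.002 0 0;0 0 0.004 0 0;0 0 0.005 0 0;0 0 0.005 0 0;0 0 0.005 0 0'|grep -E '^force'; python3 go.py .5617 .0145 .2318 -.118; python3 chk.py
```

```text
force: [-0.9, -0.7, -1.6]
force: [-0.4, 0.4, 0.0]
grasp [0.5619 0.0144 0.2734] yaw -0.1177 tilt [ 0.0001 -0.    ] w 0.0176 gf 35.0 F [-0.4  0.4  0. ] t 29.45 j7 -1.85
shift [-0.0002 -0.0001  0.0416] roll 0.0003
tip [0.5619 0.0144 0.1266] tilt [ 0.0001 -0.    ] d tool [-0.0001 -0.0001 -0.0074]
188 [269.04 276.1  288.35 295.79]
192 [269.06 295.79]
196 [269.05 277.25 287.85 295.82]
200 [269.08 276.19 288.24 295.81]
204 [269.15 276.07 288.36 295.65]
208 [269.22 276.45 288.58 295.58]
212 [269.25 276.18 288.65 295.58]
216 [269.23 275.75 289.03 295.59]
220 [269.24 275.52 289.19 295.53]
```

The tip is inside the slot with no contact force, and the nozzle and collar are centred to 0.1 px. Continuing down.

```bash
python3 -m inch '0 0 0.004 0 0;0 0 0.008 0 0;0 0 0.012 0 0;0 0 0.015 0 0;0 0 0.015 0 0'|grep -E '^force'; python3 go.py; python3 -m inch '0 0 0.004 0 0;0 0 0.008 0 0;0 0 0.012 0 0;0 0 0.015 0 0;0 0 0.015 0 0'|grep -E '^force'; python3 go.py;python3 -m inch '0 0 0.004 0 0;0 0 0.008 0 0;0 0 0.0115 0 0;0 0 0.0115 0 0;0 0 0.0115 0 0'|grep -E '^force';python3 -m inch '0 0 0 0 0;0 0 0 0 0;0 0 0 0 0;0 0 0 0 0;0 0 0 0 0'|grep -E '^force'; python3 go.py .5619 .0145 .2318 -.118; python3 chk.py
```

```text
force: [-0.4, -0.1, -0.3]
grasp [0.5616 0.0143 0.2576] yaw -0.1177 tilt [-0.0011 -0.0001] w 0.0182 gf 35.0 F [-0.4 -0.1 -0.3] t 30.0 j7 -1.86
force: [-0.0, 0.5, -1.0]
grasp [0.5616 0.0143 0.2427] yaw -0.1177 tilt [-0.0009 -0.0001] w 0.0179 gf 35.0 F [-0.   0.5 -1. ] t 30.5 j7 -1.86
force: [-0.1, -0.3, -0.8]
force: [-0.7, -0.5, -1.6]
grasp [0.5619 0.0144 0.2319] yaw -0.1177 tilt [ 0.0001 -0.    ] w 0.0179 gf 35.0 F [-0.7 -0.5 -1.6] t 31.5 j7 -1.86
shift [-0.     -0.0001  0.0001] roll 0.0003
tip [0.5619 0.0144 0.0851] tilt [ 0.0001 -0.    ] d tool [-0.0001 -0.0001 -0.0489]
188 [266.42 298.6 ]
192 [266.18 298.71]
196 [266.28 277.71 287.5  298.65]
200 [266.2  275.76 288.89 298.61]
204 [266.32 276.71 288.02 298.63]
208 [266.48 276.67 288.14 298.18]
212 [266.52 276.5  288.39 298.23]
216 [266.55 276.07 288.79 298.27]
220 [266.54 275.4  289.17 298.19]
```

```bash
python3 - <<'E'
from h import *
for n in("top","side"):
    c=arm.get_calibration(n);arm.get_image(n)
    for q,z in(("lighter_grip",.222),("tin_yellow_center",.105)):
        print(n,q,[(r["conf"],ray(c,r["point"],z).round(3)) for r in arm.place_of(n,q)[:1]])
print(arm.sign_off())
E
```

```text
top lighter_grip [(0.16, array([0.36 , 0.438, 0.222]))]
top tin_yellow_center [(0.97, array([0.471, 0.375, 0.105]))]
side lighter_grip [(0.65, array([ 0.558, -0.002,  0.222]))]
side tin_yellow_center [(0.56, array([0.477, 0.386, 0.105]))]
the job is handed in; nothing more can be done
None
```

The job is handed in: the red tin, then the yellow, is stacked squarely on the blue one, and the lighter is held upright through the slot without touching, its tip by arm pose about 15 mm above the burner tube. No verdict came back.

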